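Draw out the hose-clip rod

ROBOT

A 6-joint arm with a two-finger parallel gripper is mounted at the origin on the work surface. World frame = base frame: x ahead of the robot, y to its left, z up, the work surface at z = 0. Lengths are in mm, angles in rad, forces in N, time in s.
With the tool pointing down it reaches from about 275 to 750 mm from the base axis. Payload 10.2 kg.
Tool frame: the origin (TCP) lies between the finger pads; the fingertips stand 11 mm ahead of it and the grasp point (between the pads) lies 8 mm behind it; z points along the fingers, y is the line along which they close (so a half turn about z gives the same grasp; the last joint's range is limited). The gripper opens to 85 mm and grips with 20 to 120 N. Pads are 22 mm wide; open, the fingers measure 114 mm over their backs; the gripper's body (76 mm by 85 mm) begins 54 mm behind the grasp point. The pads swing forward as they close: fully open they stand 13 mm farther back than shut.
Start: joints at [-1.333, 0.313, 1.498, -0, 1.331, -0.223], TCP at [233.438, -470.253, 204.994] pointing down, gripper open.
Joint ranges: [-2.94, 2.94], [-0.97, 2.17], [0.19, 2.56], [-1.23, 4.37], [0.02, 3.11], [-2.88, 2.88]. Speed limits (rad/s): [2.39, 2.39, 3.01, 3.14, 3.14, 3.14].

INTERFACE

Orientations are given as a unit quaternion [w, x, y, z].
In Python, from rig import sense, eyes, finish_job gives the robot as it stands.
- The arm moves only by the shell command python3 -m jog 'ROWS' [FORCE]. ROWS is JSON, a list of rows, each a list of 7 numbers: the shift along the tool's x, y, z in m, then the turn, a rotation vector about the tool's x, y, z in rad, then the finger opening in m, from 0 to 0.0854. In form: [[dx, dy, dz, rx, ry, rz, gripper], ...]. A call has 1 to 5 rows; each row shifts and turns the commanded pose from where the row before left it, along the tool's axes as they then stand; what a row does not reach is not made up. A row lasts 1/10 s, in which the tool goes at most 50 mm and 8.59 degrees, less where a joint would pass 70% of its speed; a pose out of reach is approached as far as the arm can. A call is refused whole if a number of a shift passes 0.05 or a number of a turn 0.15, either way. A call with a gripper value outside its range is refused whole. The fingers move at their own pace and stop on an object; FORCE is the grip in N (left out, the last holds). Time passes only in rows, so rows that do not move let the fingers close. It gives the time, the measured TCP pose, the force, the opening and the grip force at its end, in the units of the state.
- sense(): the state, without advancing time (a new reading comes with each control period).
- eyes.capture(name): name is "scene" or "top" or "wrist"; returns the picture (384x512x3 uint8, red, green, blue); there is no depth.
- eyes.calibration(name): a dict with "fx", "fy", "cx", "cy" (pixels), "dist" ([k1, k2, p1, p2, k3] as OpenCV has them; the pictures are not rectified), "cam_to_world" (4x4, takes a point from camera to world coordinates); the wrist camera has in their place "mount" (4x4, takes a point from camera to tool coordinates, whose origin is the TCP and whose axes are the flange's). Camera axes: x right, y down, z forward; pixel columns grow to the right and rows downward; lengths in mm; the calibration is good to about 2 mm. A picture is of the moment at which its call begins: read the wrist's pose just before it. calibration takes no time and is no camera call.
- finish_job(): hands the job in; it is judged then, once.
The state is a dict: "time_s": time; "joints": joint angles; "dq": joint speeds; "tau": joint torques, N m; "eef_pos": TCP position; "ee_rot": TCP orientation; "force": force on the tool from outside, world axes, zero at the start; "wrist_torque": the same for the moment, N m; "grip_width": opening from 0.0 (shut) to 1.0 (fully open); "grip_force": force on a finger pad.
Only numpy, scipy, OpenCV 4.12 (cv2) and the standard library are available. Lean on these libraries where they do the work, as an engineer would, in place of code of your own. Each camera call takes 0.05 s, during which the arm holds its last target. There are 200 camera calls.

TASK

Swing the blue cupboard door open by its steel pull to about a right angle and leave it open. Then take the yellow grip of the telescopic hanging rod inside, squeeze its red side button in between your fingers, pull the rod out of the doorway past its first stop to its second and last stop, and finish while still holding it fully drawn out with the button squeezed, so that clips can be hung on it. Leave the other things on the bench where they are.

Things in the scene. Friction and masses are not known exactly. Their poses are not given: they have to be found in the camera images.
- cupboard: Grey steel bench cupboard, fixed, 280 deep (x) x 200 wide (y) x 226 high mm. Origin: centre of its underside; the front faces its -x, at x = -140. Walls 6 thick, 215 high; roof only over the rear 90 mm, so the front part is open from above. The rod runs along x at y = -20, z = 200, in a dark fixed sleeve 36 x 36 that ends at x = -55. A blue tub inside has its top at 158.
- door_hinge (a point): Point on the door's upright hinge axis (at the cupboard's left front, +y side), 200 mm above the bench; axes as the cupboard's.
- door_pull (a point): Point to grip on the door's pull, an upright round steel post, 12 diameter, free at its top, 145 to 220 mm above the bench on a 16 wide foot bracket. Point: on the post's axis, 195 up, 35 in front of the blue panel (190 wide, 12 thick, 30 to 220 up), 150 from the hinge along the panel, 49 in front of the hinge axis. Axes turn with the door; shut, they are the cupboard's.
- door (a joint): Door angle in rad: 0 shut, grows as the free edge swings out towards the cupboard's -x (clockwise from above), limit 1.9. May start slightly ajar. Light friction (about 0.1 N m); it stays where it is left.
- grip: Yellow grip block on the front end of the rod: 50 long (x) x 30 wide (y) x 34 high mm, 183 to 217 above the bench. Origin: its centre. Axes as the cupboard's; moves only along x with the rod. Red button on its +y side. With the rod home its front end is 25 mm inside the doorway, and the shut door blocks it.
- grip_mid (a point): Centre of the yellow grip block, 200 mm above the bench; grasp here from above, fingers closing along y.
- button_face (a point): Middle of the red button's outer face (18 long x 20 high mm), on the +y side of the grip block at its middle; stands 6 mm proud of the block when free, 1 mm when fully pressed, so block and button measure 36 mm across, 31 squeezed. Axes as the cupboard's.
- button (a joint): Travel of the red button in m: 0 free, 0.005 fully pressed (towards the grip's -y), by about 2 N at first and 6 N at the end. The rod is locked unless it is pressed more than 0.003; on release it springs out.
- rod (a joint): Extension of the telescopic rod in m, towards the cupboard's -x: 0 home, first stop 0.080, second and last stop 0.160 (hard end). With the button free a pin locks it (2 mm play) at each stop. A spring draws it back home, 4 N at home to about 7 N at the second stop, so with the button squeezed it must be held.
- clip_bin: Bystander: open black parts bin 180 x 100 x 80 mm with a yellow front, steel clips inside. Origin: centre of its underside.
- bolt_bin: Bystander: like clip_bin, but with bolts inside.
- jar: Bystander: jar with a steel cap, 70 diameter x 100 high mm. Origin: centre of its underside.
- tin: Bystander: tin with a red label, 66 diameter x 120 high mm. Origin: centre of its underside.
- wrench: Bystander: steel wrench, 200 long, lying flat along its x. Origin: underside, mid-length.
- hose_clip: Bystander: steel ring 70 diameter x 14 high mm lying flat. Origin: centre of its underside.
- hose_end: Bystander: offcut of black rubber hose standing on end, 60 diameter x 60 high mm. Origin: centre of its underside.

How it is judged:
By the outcome, as a careful person would: the job done as asked, in the order asked, and still so for the second after the job is handed in, while the arm keeps its last pose, push and grip.
It also fails if it takes over 53 s, if anything falls off the work surface, if the arm or the gripper's body presses on something with over 40 N, if the wrist force passes 120 N, or if a joint passes its speed limit or range.

## Working session

There is one attempt and no reset: what is moved stays moved. The work goes in short steps, Python scripts to look and compute and a shell command to move; the robot and the scene stay as the last step left them, time stands still between calls to the robot, and variables do not carry over. Pictures are saved under pics/ and viewed, at most 10 in all, crops included, and the job is handed in when it is done.

```bash
mkdir -p pics; ls; python3 - <<'E'
from rig import sense, eyes
import cv2,numpy as np
print(sense())
for n in ("scene","top"):
    im=eyes.capture(n); cv2.imwrite(f"pics/{n}0.png",im[...,::-1]); c=eyes.calibration(n); print(n,{k:np.round(v,3).tolist() for k,v in c.items()})
print(eyes.calibration("wrist"))
a=cv2.imread("pics/scene0.png");b=cv2.imread("pics/top0.png")
E
```

```text
pics
{'time_s': 0.0, 'joints': array([-1.33336983e+00,  3.13452728e-01,  1.49845297e+00,  1.22313436e-05,
        1.33096147e+00, -2.23411194e-01]), 'dq': array([ 0.00030005, -0.00258392,  0.00145795, -0.00139387,  0.00068207,
       -0.00133042]), 'tau': array([-1.18732933e-03, -4.12271404e+01, -2.59743083e+01, -3.03975366e-04,
        4.17719653e-03, -2.00591893e-05]), 'eef_pos': array([ 233.38485662, -469.95432407,  204.42770966]), 'ee_rot': array([-6.37285534e-04,  9.73570957e-01,  2.28383856e-01,  1.47389438e-06]), 'force': array([ 0.07691844, -0.8780755 ,  0.76848621]), 'wrist_torque': array([-0.01553196, -0.00897455,  0.00968633]), 'grip_force': 0.0, 'grip_width': 1.0023954978168088}
scene {'fx': 388.867, 'fy': 388.867, 'cx': 256.173, 'cy': 184.745, 'dist': [0.006, 0.0, 0.0, 0.0, 0.0], 'cam_to_world': [[-0.251, 0.543, -0.802, 1557.656], [0.968, 0.153, -0.199, 254.019], [0.014, -0.826, -0.564, 851.973], [0.0, 0.0, 0.0, 1.0]]}
top {'fx': 407.45, 'fy': 407.45, 'cx': 253.033, 'cy': 189.496, 'dist': [-0.007, 0.0, 0.0, 0.0, 0.0], 'cam_to_world': [[-0.065, -0.975, 0.213, 271.32], [-0.998, 0.063, -0.014, 16.555], [0.0, -0.214, -0.977, 1570.364], [0.0, 0.0, 0.0, 1.0]]}
{'fx': 266.71345351740985, 'fy': 266.71345351740985, 'cx': 252.82220458409208, 'cy': 191.40862040176964, 'dist': array([-0.05457184,  0.        ,  0.        ,  0.        ,  0.        ]), 'mount': array([[ 4.60233413e-05, -9.47621817e-01, -3.19394566e-01,
         8.30387144e+01],
       [ 9.99999999e-01,  3.82863734e-05,  3.05025181e-05,
        -7.85364755e-01],
       [-1.66763920e-05, -3.19394567e-01,  9.47621818e-01,
        -1.68794476e+02],
       [ 0.00000000e+00,  0.00000000e+00,  0.00000000e+00,
         1.00000000e+00]])}
```

View pics/scene0.png

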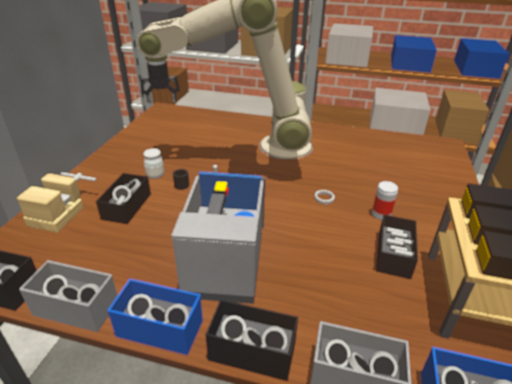

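View pics/top0.png

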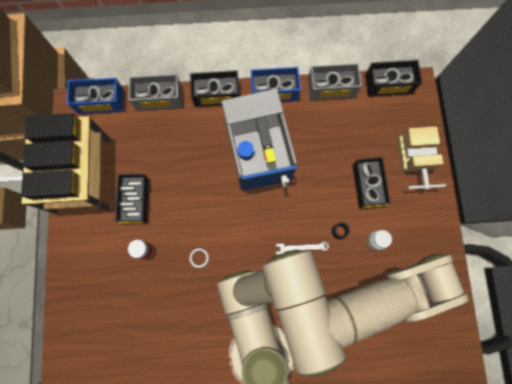

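The scene view shows the cupboard at about (225,235), the yellow grip at (221,187) and the pull tip at (215,168). The top view shows the grip at (269,155), the pull at (287,182) and the door edge from (243,187) to (294,175). I'll zoom in for exact pixels.

```bash
python3 - <<'E'
import cv2,numpy as np
a=cv2.imread("pics/scene0.png")[155:305,165:285];b=cv2.imread("pics/top0.png")[85:205,215:305]
a=cv2.resize(a,None,fx=3.33,fy=3.33,interpolation=cv2.INTER_CUBIC);b=cv2.resize(b,None,fx=4.16,fy=4.16,interpolation=cv2.INTER_CUBIC)
print(a.shape,b.shape)
cv2.imwrite("pics/z0.png",np.hstack([a,b[:a.shape[0]] if b.shape[0]>=a.shape[0] else np.vstack([b,np.zeros((a.shape[0]-b.shape[0],b.shape[1],3),np.uint8)])]))
E
```

```text
(500, 400, 3) (499, 374, 3)
```

View pics/z0.png

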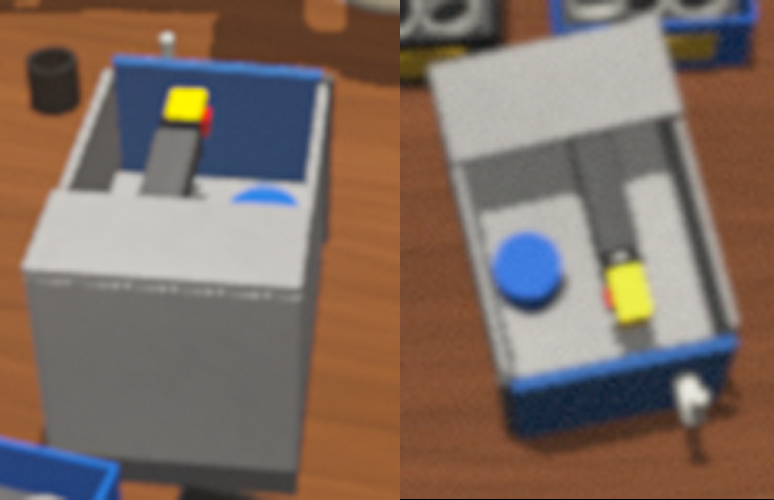

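The zoom shows the grip top, the red button on its +y side, and the pull's top at scene (215,165.5) and top (284,177.5). It also shows the roof corners and the door's top edge, which is nearly shut. Next I'll triangulate.

```bash
cat > h.py <<'E'
import cv2,numpy as np
from scipy.spatial.transform import Rotation as R
from rig import sense, eyes
def ray(name,uv,s=None):
    c=eyes.calibration(name); K=np.array([[c['fx'],0,c['cx']],[0,c['fy'],c['cy']],[0,0,1]])
    p=cv2.undistortPoints(np.array([[uv]],float),K,np.array(c['dist'])).ravel()
    if name=='wrist':
        T=np.eye(4); T[:3,:3]=R.from_quat(s['ee_rot'],scalar_first=True).as_matrix(); T[:3,3]=s['eef_pos']; T=T@c['mount']
    else: T=c['cam_to_world']
    d=T[:3,:3]@[p[0],p[1],1]; return T[:3,3],d/np.linalg.norm(d)
def plane(r,z): o,d=r; return o+d*(z-o[2])/d[2]
def tri(*rs):
    A=sum(np.eye(3)-np.outer(d,d) for o,d in rs); b=sum((np.eye(3)-np.outer(d,d))@o for o,d in rs)
    x=np.linalg.solve(A,b); return x,[round(float(np.linalg.norm(np.cross(x-o,d))),1) for o,d in rs]
def yellow(im,box):
    h=cv2.cvtColor(im,cv2.COLOR_RGB2HSV); m=cv2.inRange(h,(25,150,120),(35,255,255)); k=np.zeros_like(m); x0,y0,x1,y1=box; k[y0:y1,x0:x1]=m[y0:y1,x0:x1]
    return k
def red(im,box):
    h=cv2.cvtColor(im,cv2.COLOR_RGB2HSV); m=cv2.inRange(h,(0,150,80),(6,255,255))|cv2.inRange(h,(172,150,80),(180,255,255)); k=np.zeros_like(m); x0,y0,x1,y1=box; k[y0:y1,x0:x1]=m[y0:y1,x0:x1]
    return k
E
python3 - <<'E'
from h import *
np.set_printoptions(precision=1,suppress=True)
S=lambda u,v:(165+u/3.33-.35,155+v/3.33-.35)
T=lambda u,v:(215+(u-400)/4.16-.38,85+v/4.16-.38)
a=cv2.imread("pics/scene0.png")[...,::-1].copy();b=cv2.imread("pics/top0.png")[...,::-1].copy()
for f in (yellow,red):
    r=[]
    for n,im,box in (("scene",a,(190,165,250,215)),("top",b,(240,130,290,175))):
        m=cv2.moments(f(im,box),True); uv=(m['m10']/m['m00'],m['m01']/m['m00']); print(n,uv,m['m00']); r.append(ray(n,uv))
    print(f.__name__,tri(*r),[plane(q,217 if f is yellow else 205) for q in r])
r=[ray("scene",S(167,35)),ray("top",T(688,380))]
print("pull top",tri(*r),[plane(q,218) for q in r])
names=dict(backL=((25,268),(430,68)),backR=((302,285),(655,12)),)
print("roof top-view z226")
c=[plane(ray("top",T(*p)),226) for p in ((430,68),(655,12),(683,112),(452,163))]
for p in c: print(p)
print("roof scene")
for p in ((302,287),(25,268),(52,193),(308,207)): print(plane(ray("scene",S(*p)),226))
print("door top-edge top-view",[plane(ray("top",T(*p)),220) for p in ((511,378),(737,343),(512,388))])
print("door top-edge scene",[plane(ray("scene",S(*p)),220) for p in ((115,57),(322,70))])
E
```

```text
scene (220.2970297029703, 186.0990099009901) 101.0
top (269.49038461538464, 155.0) 104.0
yellow (array([686.2, -68.3, 215. ]), [0.7, 0.7]) [array([688.9, -68. , 217. ]), array([685.4, -67.5, 217. ])]
scene (226.46666666666667, 190.93333333333334) 15.0Traceback (most recent call last):
  File "<stdin>", line 9, in <module>
ZeroDivisionError: float division by zero
```

```bash
python3 - <<'E'
from h import *
np.set_printoptions(precision=1,suppress=True)
S=lambda u,v:(165+u/3.33-.35,155+v/3.33-.35)
T=lambda u,v:(215+(u-400)/4.16-.38,85+v/4.16-.38)
r=[ray("scene",S(167,35)),ray("top",T(688,380))]
print("pull top",tri(*r),[plane(q,218) for q in r])
print("roof top-view z226")
c=[plane(ray("top",T(*p)),226) for p in ((430,68),(655,12),(683,112),(452,163))]
for p in c: print(p)
d=[plane(ray("scene",S(*p)),226) for p in ((302,287),(25,268),(52,193),(308,207))]
print("roof scene",*d)
for q in c,d: 
  for i,j in ((0,1),(3,2)): v=q[j]-q[i]; print("yaw",np.arctan2(v[0],-v[1]),np.linalg.norm(v))
  for i,j in ((3,0),(2,1)): v=q[j]-q[i]; print("yaw2",np.arctan2(v[1],v[0]),np.linalg.norm(v))
print("door top",[plane(ray("top",T(*p)),220) for p in ((511,378),(737,343))])
print("door scene",[plane(ray("scene",S(*p)),220) for p in ((115,57),(322,70))])
E
```

```text
pull top (array([ 604.8, -111.8,  230.4]), [2.0, 2.0]) [array([ 585.9, -121.3,  218. ]), array([ 607.3, -111. ,  218. ])]
roof top-view z226
[893.   87.1 226. ]
[ 932.2 -108.3  226. ]
[ 839.1 -125.   226. ]
[805.9  72.8 226. ]
roof scene [894.8  89.7 226. ] [ 928.2 -106.9  226. ] [ 843.2 -123.4  226. ] [806.8  71.5 226. ]
yaw 0.1980745788033454 199.35025638360628
yaw 0.16636334914994055 200.50754481975864
yaw2 0.16325948861061496 88.29236429215021
yaw2 0.1767576540063107 94.61763256885854
yaw 0.16864271740742065 199.46479301151598
yaw 0.18460550328852215 198.2551045958997
yaw2 0.2040039749812361 89.84435623963763
yaw2 0.19105087538990972 86.64537369954367
door top [array([617.9,  34.2, 220. ]), array([ 635.6, -153.7,  220. ])]
door scene [array([ 637.9, -152.5,  220. ]), array([607.8,  33.5, 220. ])]
```

The cupboard's yaw is about 0.18 and its origin about (774.5, -35). The pull's estimated position is (592, -122) with the door slightly ajar. I'll move above the pull, keeping the current tool yaw.

```bash
python3 -m jog '[[0.03,-0.01,-0.03,0,0,0,0.085],[0.037,-0.012,-0.02,0,0,0,0.085],[0.04,-0.013,-0.01,0,0,0,0.085],[0.04,-0.013,-0.01,0,0,0,0.085],[0.04,-0.013,-0.01,0,0,0,0.085]]'
python3 -m jog '[[0.04,-0.013,0,0,0,0,0.085],[0.04,-0.013,0,0,0,0,0.085],[0.04,-0.013,0,0,0,0,0.085],[0.04,-0.013,0,0,0,0,0.085],[0.04,-0.013,0,0,0,0,0.085]]'
```

```text
time_s: 0.6
eef_pos: [374.7, -331.0, 285.2]
ee_rot: [-0.0, 0.974, 0.228, -0.0]
force: [2.1, -0.0, -0.9]
grip_width: 0.995
grip_force: 0.0
time_s: 1.1
eef_pos: [525.0, -183.8, 284.7]
ee_rot: [-0.0, 0.974, 0.228, -0.0]
force: [0.0, -0.4, -0.2]
grip_width: 0.998
grip_force: 0.0
```

```bash
python3 - <<'E'
from h import *
import pickle
s=sense(); im=eyes.capture("wrist"); pickle.dump(s,open("s1.pkl","wb")); cv2.imwrite("pics/w1.png",im[...,::-1])
E
python3 -m jog '[[0.03,-0.01,0,0,0,0,0.085],[0.03,-0.01,0,0,0,0,0.085],[0.025,-0.007,0,0,0,0,0.085],[0,0,0,0,0,0,0.085],[0,0,0,0,0,0,0.085]]'
python3 - <<'E'
from h import *
import pickle
s=sense(); im=eyes.capture("wrist"); pickle.dump(s,open("s2.pkl","wb")); cv2.imwrite("pics/w2.png",im[...,::-1])
a=cv2.imread("pics/w1.png");b=cv2.imread("pics/w2.png")
cv2.imwrite("pics/w12.png",cv2.resize(np.vstack([a,b]),None,fx=.78,fy=.78,interpolation=cv2.INTER_AREA))
E
```

```text
time_s: 1.65
eef_pos: [588.0, -123.3, 284.4]
ee_rot: [-0.0, 0.973, 0.229, -0.001]
force: [-1.1, 0.7, 0.4]
grip_width: 0.996
grip_force: 0.0
```

View pics/w12.png

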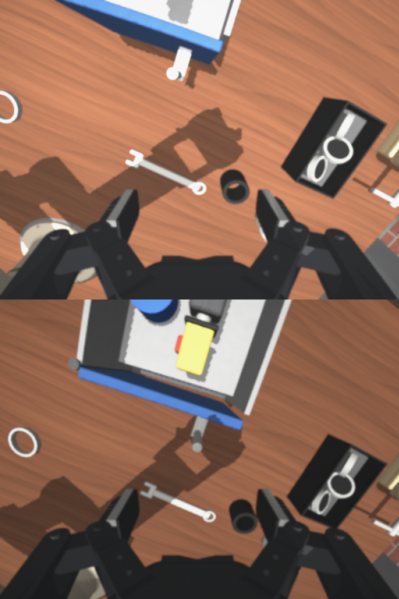

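Both wrist views show the post's top cap: about (222,95) in w1 and (252,184) in w2 at full scale. w2 also shows the grip at (250,63) with the button on its left, and the hinge knob at (95,83).

```bash
python3 - <<'E'
from h import *
a=cv2.imread("pics/w1.png")[65:125,190:260];b=cv2.imread("pics/w2.png")[150:210,215:285]
cv2.imwrite("pics/z1.png",np.hstack([cv2.resize(i,None,fx=5,fy=5,interpolation=cv2.INTER_CUBIC) for i in (a,b)]))
E
```

```text
(no output)
```

View pics/z1.png

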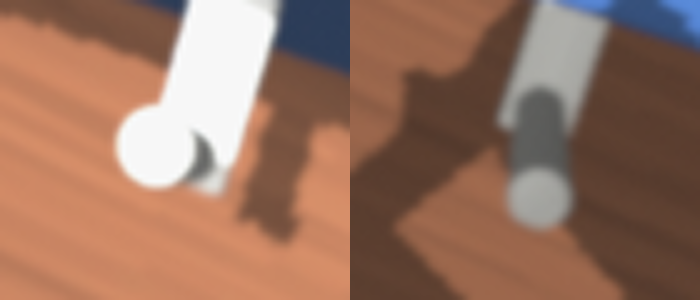

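The cap centre is at about (220.8,93.6) in w1 and (252.6,189.2) in w2.

```bash
python3 - <<'E'
from h import *
import pickle
np.set_printoptions(precision=1,suppress=True)
s1,s2=[pickle.load(open(f"s{i}.pkl","rb")) for i in(1,2)]
r=[ray("wrist",(220.8,93.6),s1),ray("wrist",(252.6,189.2),s2)]
print("cap",tri(*r),[plane(q,220) for q in r], tri(*r,ray("scene",(214.8,165.3))))
h=plane(ray("wrist",(95,83),s2),220);print("hinge knob?",h)
e=[plane(ray("wrist",(u/.78,v/.78),s2),220) for u,v in((80,71),(243,122))];print("door edge front",e)
im=cv2.imread("pics/w2.png")[...,::-1].copy()
for f in (yellow,red):
    m=f(im,(150,0,330,130));q=cv2.minAreaRect(cv2.findNonZero(m));print(f.__name__,q,cv2.countNonZero(m))
    print(plane(ray("wrist",q[0],s2),217 if f is yellow else 205))
    if f is yellow:
        for c in cv2.boxPoints(q): print(plane(ray("wrist",c,s2),217))
print(sense()["eef_pos"],sense()["joints"])
E
```

```text
cap (array([ 593.3, -119.4,  219.9]), [0.0, 0.0]) [array([ 593.3, -119.4,  220. ]), array([ 593.4, -119.4,  220. ])] (array([ 593.5, -119.1,  222. ]), [0.6, 0.5, 0.7])
hinge knob? [618.4  39.7 220. ]
door edge front [array([615. ,  31.8, 220. ]), array([ 644.1, -152.6,  220. ])]Traceback (most recent call last):
  File "<stdin>", line 11, in <module>
cv2.error: OpenCV(4.12.0) /io/opencv/modules/imgproc/src/convhull.cpp:143: error: (-215:Assertion failed) total >= 0 && (depth == CV_32F || depth == CV_32S) in function 'convexHull'
```

```bash
python3 -m jog '[[0.0066,-0.001,0,0,0,0,0.085],[0,0,0.025,0,0,0,0.07],[0,0,0.025,0,0,0,0.06],[0,0,0.025,0,0,0,0.06],[0,0,0.022,0,0,0,0.06]]' 40
python3 -m jog '[[0,0,0,0,0,0,0.03],[0,0,0,0,0,0,0.0],[0,0,0,0,0,0,0.0],[0,0,0,0,0,0,0.0],[0,0,0,0,0,0,0.0]]' 40
```

```text
time_s: 2.2
eef_pos: [593.3, -119.9, 186.9]
ee_rot: [-0.0, 0.974, 0.228, -0.0]
force: [0.9, -1.0, 0.2]
grip_width: 0.7
grip_force: 0.0
time_s: 2.7
eef_pos: [594.2, -119.8, 189.7]
ee_rot: [0.001, 0.974, 0.228, 0.001]
force: [-0.4, 0.5, 6.8]
grip_width: 0.097
grip_force: 39.2
```

```bash
cat > arc.py <<'E'
import sys
from h import *
# plan rows from the current pose: pull angle world th -> th_end
H=np.array([619.0,36.0]);s=sense();p=s['eef_pos'][:2];m=R.from_quat(s['ee_rot'],scalar_first=True).as_matrix()
psi=np.arctan2(m[1,0],m[0,0]);d=p-H;r=np.hypot(*d);th=np.arctan2(d[1],d[0])%(2*np.pi);end=-1.707-1.56+2*np.pi
print("psi",psi,"r",r,"door",2*np.pi-1.707-th,"j6",s['joints'][5],"force",s['force'])
N=int(sys.argv[1]);dt=(end-th)/N;dr=float(sys.argv[2])
for i in range(min(N,5)):
    q=H+157.8*np.array([np.cos(th+dt),np.sin(th+dt)]);v=(q-p)/1000
    print(np.round([v@[np.cos(psi),np.sin(psi)],v@[np.sin(psi),-np.cos(psi)],dr],4)); p=q;th+=dt;psi-=dr
E
python3 arc.py 16 0.085
```

```text
psi 0.46073077488854297 r 157.7856888457353 door 0.021429727685168487 j6 0.7181038293395786 force [-0.43303644  0.4952311   6.81574045]
[-0.0119 -0.0094  0.085 ]
[-0.0118 -0.0095  0.085 ]
[-0.0117 -0.0096  0.085 ]
[-0.0116 -0.0098  0.085 ]
[-0.0115 -0.0099  0.085 ]
```

```bash
python3 -m jog '[[-0.0118,-0.0095,0.001,0,0,0.085,0],[-0.0118,-0.0095,0,0,0,0.085,0],[-0.0117,-0.0096,0,0,0,0.085,0],[-0.0116,-0.0098,0,0,0,0.085,0],[-0.0115,-0.0099,0,0,0,0.085,0]]' 40; python3 arc.py 11 0.085
```

```text
time_s: 3.2
eef_pos: [525.6, -90.3, 189.5]
ee_rot: [0.001, 1.0, 0.016, 0.003]
force: [3.9, 2.1, 11.5]
grip_width: 0.094
grip_force: 39.8
psi 0.031809687321299865 r 157.12723541997335 door 0.5005056608920873 j6 1.148188902776792 force [ 3.88368732  2.13787897 11.46334624]
[-0.0119 -0.0095  0.085 ]
[-0.0113 -0.0101  0.085 ]
[-0.0112 -0.0102  0.085 ]
[-0.0111 -0.0104  0.085 ]
[-0.011  -0.0105  0.085 ]
```

```bash
python3 -m jog '[[-0.0118,-0.0095,-0.001,0,0,0.085,0],[-0.0113,-0.0101,0,0,0,0.085,0],[-0.0112,-0.0102,0,0,0,0.085,0],[-0.0111,-0.0104,0,0,0,0.085,0],[-0.011,-0.0105,0,0,0,0.085,0]]' 40; python3 arc.py 6 0.085
```

```text
time_s: 3.7
eef_pos: [478.2, -32.3, 189.7]
ee_rot: [-0.001, 0.981, -0.195, 0.004]
force: [15.8, 4.9, 0.6]
grip_width: 0.095
grip_force: 39.1
psi -0.3934973782169525 r 156.46913956292804 door 0.9829414191865977 j6 1.6490780428863654 force [15.78224996  4.85087768  0.62578716]
[-0.0117 -0.0096  0.085 ]
[-0.0107 -0.0107  0.085 ]
[-0.0106 -0.0108  0.085 ]
[-0.0105 -0.011   0.085 ]
[-0.0104 -0.0111  0.085 ]
```

```bash
python3 -m jog '[[-0.0098,-0.0104,0,0,0,0.085,0],[-0.0105,-0.0108,0,0,0,0.085,0],[-0.0104,-0.0109,0,0,0,0.085,0],[-0.0103,-0.011,0,0,0,0.085,0],[-0.0102,-0.0111,0,0,0,0.085,0]]' 40; python3 arc.py 1 0.085
```

```text
time_s: 4.2
eef_pos: [463.3, 39.5, 189.7]
ee_rot: [-0.001, 0.917, -0.398, 0.003]
force: [9.1, -2.4, 2.9]
grip_width: 0.094
grip_force: 39.4
psi -0.8185236832036551 r 155.72472557375875 door 1.4568627600013393 j6 2.221909693674738 force [ 9.1388499  -2.3666057   2.93348765]
[-0.0125 -0.0105  0.085 ]
```

```bash
python3 -m jog '[[-0.0105,-0.0107,0,0,0,0.06,0],[0,0,0,0,0,0,0],[0,0,0,0,0,0,0.035],[0,0,0,0,0,0,0.035],[0,0,0,0,0,0,0.035]]' 40; python3 -m jog '[[0,0,-0.03,0,0,0,0.035],[0,0,-0.04,0,0,0,0.035],[0,0,-0.04,0,0,0,0.035],[0,0,-0.02,0,0,0,0.035],[0,0,0,0,0,0,0.05]]'; python3 - <<'E'
from h import *
import pickle
s=sense(); np.set_printoptions(precision=3,suppress=True)
print(s['joints'])
m=R.from_quat(s['ee_rot'],scalar_first=True).as_matrix(); psi=np.arctan2(m[1,0],m[0,0]); print(psi)
d=np.array([690-s['eef_pos'][0],-70-s['eef_pos'][1]])
print(d, 0.18-psi)
E
```

```text
time_s: 4.7
eef_pos: [461.8, 54.4, 188.0]
ee_rot: [0.0, 0.906, -0.423, -0.0]
force: [-0.1, 0.5, -0.3]
grip_width: 0.414
grip_force: 0.0
time_s: 5.2
eef_pos: [462.7, 54.3, 320.5]
ee_rot: [-0.001, 0.906, -0.423, 0.002]
force: [0.8, -0.3, -1.0]
grip_width: 0.563
grip_force: 0.0
[-0.135  0.119  1.442 -0.     1.576  2.31 ]
-0.8743297200363659
[ 227.263 -124.308] 1.054329720036366
```

```bash
python3 -m jog '[[0,0,0,0,0,-0.13,0.085],[0,0,0,0,0,-0.135,0.085],[0,0,0,0,0,-0.135,0.085],[0,0,0,0,0,-0.135,0.085],[0,0,0,0,0,-0.135,0.085]]'; python3 -m jog '[[0,0,0,0,0,-0.13,0.085],[0,0,0,0,0,-0.13,0.085],[0.02,0.02,0.01,0,0,-0.124,0.085],[0.035,0.035,0,0,0,0,0.085],[0.035,0.035,0.0,0,0,0,0.085]]'
python3 -m jog '[[0.035,0.035,0,0,0,0,0.085],[0.03,0.02,0,0,0,0,0.085],[0,0,0,0,0,0,0.085],[0,0,0,0,0,0,0.085]]'
python3 - <<'E'
from h import *
import pickle
s=sense(); im=eyes.capture("wrist"); pickle.dump(s,open("s3.pkl","wb")); cv2.imwrite("pics/w3.png",im[...,::-1])
E
```

```text
time_s: 5.7
eef_pos: [461.6, 54.4, 316.6]
ee_rot: [-0.0, 0.995, -0.099, -0.001]
force: [0.4, 0.6, -0.3]
grip_width: 0.994
grip_force: 0.0
time_s: 6.2
eef_pos: [565.2, -21.5, 306.8]
ee_rot: [-0.0, 0.996, 0.09, -0.001]
force: [0.3, 0.2, 0.8]
grip_width: 0.994
grip_force: 0.0
time_s: 6.6
eef_pos: [638.2, -63.3, 305.8]
ee_rot: [-0.001, 0.996, 0.09, -0.002]
force: [0.0, -0.5, -0.6]
grip_width: 0.995
grip_force: 0.0
```

View pics/w3.png

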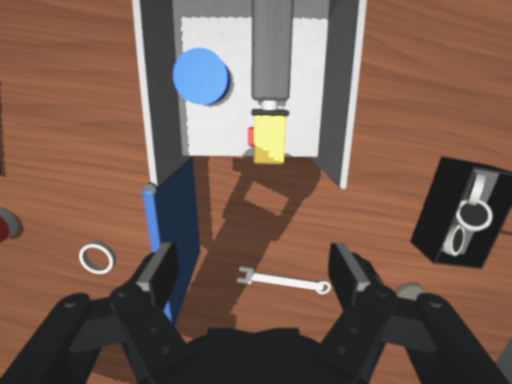

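The door stands open at about a right angle. The grip's top is near (270,138), the red button is at (251,137), and the cupboard walls line up with the tool axes.

```bash
cat > g.py <<'E'
from h import *
import sys,pickle
np.set_printoptions(precision=1,suppress=True)
n=sys.argv[1]; s=pickle.load(open(f"s{n}.pkl","rb")); im=cv2.cvtColor(cv2.imread(f"pics/w{n}.png"),cv2.COLOR_BGR2HSV)
box=tuple(map(int,sys.argv[2:6])); x0,y0,x1,y1=box; sub=im[y0:y1,x0:x1]
m=cv2.inRange(sub,(22,100,90),(36,255,255)); c=max(cv2.findContours(m,0,2)[0],key=cv2.contourArea); q=cv2.minAreaRect(c)
P=[plane(ray("wrist",p+[x0,y0],s),217) for p in cv2.boxPoints(q)]
print("yellow px",q,"centre",np.mean(P,0)); print(np.array(P))
m=cv2.inRange(sub,(0,120,70),(8,255,255))|cv2.inRange(sub,(170,120,70),(180,255,255)); c=max(cv2.findContours(m,0,2)[0],key=cv2.contourArea);r=cv2.boundingRect(c);print("red px",r[0]+x0,r[1]+y0,r[2:])
Mx=R.from_quat(s['ee_rot'],scalar_first=True).as_matrix(); print("tool-frame offset",Mx.T@(np.mean(P,0)-s['eef_pos']),s['eef_pos'],"yaw",np.arctan2(Mx[1,0],Mx[0,0]))
E
python3 g.py 3 235 105 300 170
```

```text
yellow px ((34.0, 34.0), (48.0, 30.0), 90.0) centre [688.1 -68.9 217. ]
[[708.  -50.6 217. ]
 [713.  -78.2 217. ]
 [668.3 -87.9 217. ]
 [663.  -58.9 217. ]]
red px 249 128 (4, 18)
tool-frame offset [48.4 14.5 88.7] [638.2 -63.3 305.8] yaw 0.17942795392563313
```

```bash
python3 -m jog '[[0.024,0.007,0,0,0,0,0.085],[0.0245,0.0075,0,0,0,0,0.085],[0,0,0.02,0,0,0,0.085],[0,0,0.025,0,0,0,0.08],[0,0,0.025,0,0,0,0.075]]' 40; python3 -m jog '[[0,0,0.025,0,0,0,0.07],[0,0,0.02,0,0,0,0.07],[0,0,0,0,0,0,0.06],[0,0,0,0,0,0,0.05],[0,0,0,0,0,0,0.045]]' 40
python3 - <<'E'
from h import *
im=eyes.capture("wrist"); cv2.imwrite("pics/w4.png",im[...,::-1])
E
```

```text
time_s: 7.15
eef_pos: [687.9, -67.9, 238.0]
ee_rot: [0.0, 0.996, 0.09, 0.0]
force: [0.5, -0.8, -0.2]
grip_width: 0.875
grip_force: 0.0
time_s: 7.65
eef_pos: [688.9, -68.6, 195.2]
ee_rot: [0.001, 0.996, 0.09, 0.001]
force: [0.2, 0.1, -0.8]
grip_width: 0.524
grip_force: 0.0
```

View pics/w4.png

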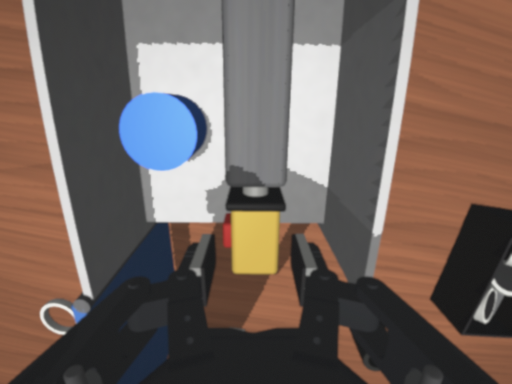

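```bash
python3 - <<'E'
import cv2,numpy as np
a=cv2.imread("pics/w4.png")[180:340,165:345]; a=np.clip(a.astype(float)*1.0,0,255); a=(255*(a/255)**.6).astype(np.uint8)
cv2.imwrite("pics/z4.png",cv2.resize(a,None,fx=3.5,fy=3.5,interpolation=cv2.INTER_CUBIC))
E
```

```text
(no output)
```

View pics/z4.png

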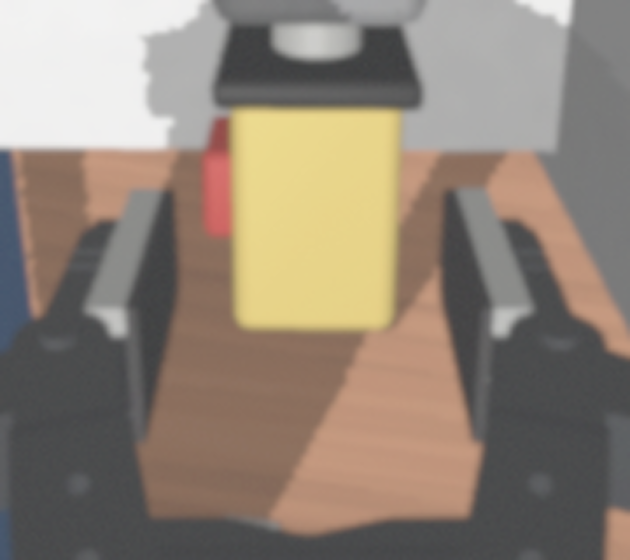

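```bash
python3 - <<'E'
from h import *
print(sense()['eef_pos'],sense()['grip_width'])
for n,(x0,y0,x1,y1) in (("scene",(160,90,290,250)),):
    im=eyes.capture(n); cv2.imwrite(f"pics/{n}5.png",im[...,::-1]); a=im[y0:y1,x0:x1,::-1]
    cv2.imwrite("pics/z5.png",cv2.resize((255*(a/255)**.7).astype(np.uint8),None,fx=3.7,fy=3.7,interpolation=cv2.INTER_CUBIC))
s=sense();c=eyes.calibration("scene");Ti=np.linalg.inv(c['cam_to_world'])
for dz in (-30,-8,0,11):
  for dy in (-22,22):
    m=R.from_quat(s['ee_rot'],scalar_first=True).as_matrix();p=s['eef_pos']+m@np.array([0,dy,dz]);q=Ti[:3,:3]@p+Ti[:3,3]
    print(dz,dy,(np.array([c['fx']*q[0]/q[2]+c['cx']-160,c['fy']*q[1]/q[2]+c['cy']-90])*3.7).round())
E
```

```text
[688.95043232 -68.70831645 194.89510185] 0.5245442215373536
-30 -22 [250. 349.]
-30 22 [194. 346.]
-8 -22 [251. 372.]
-8 22 [195. 369.]
0 -22 [251. 381.]
0 22 [196. 377.]
11 -22 [251. 392.]
11 22 [196. 389.]
```

View pics/z5.png

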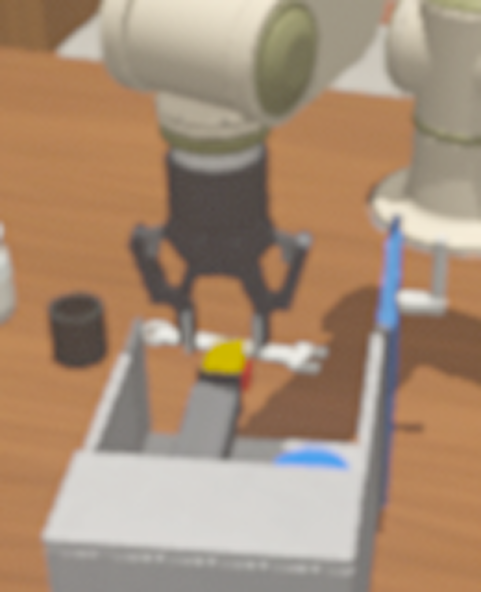

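Both views show the fingertips about 30 mm short of where the nominal tool frame puts them. They are at z≈225, just above the grip, with scene zoom tip row ≈348 matching dz=-30. I'll open a little, go down a further 40 mm and close gently.

```bash
python3 -m jog '[[0,0,0,0,0,0,0.065],[0,0,0,0,0,0,0.065],[0,0,0.015,0,0,0,0.065],[0,0,0.015,0,0,0,0.065],[0,0,0.01,0,0,0,0.065]]' 25;  python3 -m jog '[[0,0,0,0,0,0,0.06],[0,0,0,0,0,0,0.05],[0,0,0,0,0,0,0.04]]' 25; python3 - <<'E'
from h import *
im=eyes.capture("wrist"); cv2.imwrite("pics/w6.png",im[...,::-1])
s=sense(); print(s['eef_pos'],s['force'],s['grip_width'])
E
```

```text
time_s: 8.25
eef_pos: [688.3, -68.7, 151.9]
ee_rot: [-0.0, 0.996, 0.09, -0.001]
force: [-0.1, 0.6, 0.4]
grip_width: 0.758
grip_force: 0.0
time_s: 8.55
eef_pos: [689.0, -68.8, 154.0]
ee_rot: [0.0, 0.996, 0.09, 0.001]
force: [-0.7, 0.6, 0.4]
grip_width: 0.473
grip_force: 0.6
[688.95260047 -68.72018144 153.96000562] [-0.36624832  2.0099711   1.42554914] 0.4705225134306033
```

View pics/w6.png

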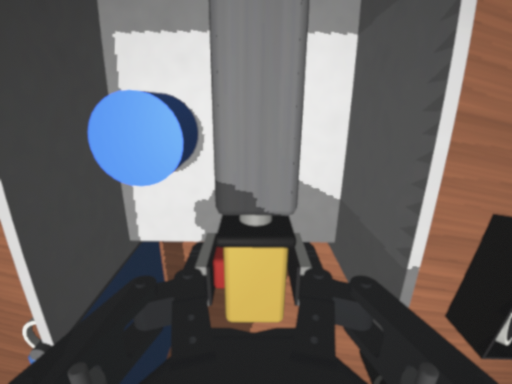

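```bash
python3 -m jog '[[0,0,0,0,0,0,0.035],[0,0,0,0,0,0,0.02],[0,0,0,0,0,0,0.01],[0,0,0,0,0,0,0.01],[0,0,0,0,0,0,0.01]]' 50
```

```text
time_s: 9.1
eef_pos: [689.2, -69.6, 154.2]
ee_rot: [0.001, 0.996, 0.089, 0.001]
force: [0.9, -4.0, 6.6]
grip_width: 0.355
grip_force: 53.4
```

The opening is 30.3 mm, so the button is pressed. Now I'll pull along tool -x.

```bash
python3 -m jog '[[-0.006,0,0,0,0,0,0.01],[-0.01,0,0,0,0,0,0.01],[-0.01,0,0,0,0,0,0.01],[-0.01,0,0,0,0,0,0.01],[-0.01,0,0,0,0,0,0.01]]' 50
```

```text
time_s: 9.6
eef_pos: [644.3, -77.4, 154.2]
ee_rot: [0.0, 0.996, 0.09, 0.002]
force: [7.1, -1.5, 4.2]
grip_width: 0.348
grip_force: 52.9
```

```bash
python3 -m jog '[[-0.01,0,0,0,0,0,0.01],[-0.01,0,0,0,0,0,0.01],[-0.01,0,0,0,0,0,0.01],[-0.01,0,0,0,0,0,0.01],[-0.01,0,0,0,0,0,0.01]]' 50
```

```text
time_s: 10.1
eef_pos: [595.3, -85.8, 154.2]
ee_rot: [0.0, 0.996, 0.09, 0.002]
force: [7.3, 1.3, 5.0]
grip_width: 0.347
grip_force: 52.0
```

```bash
python3 -m jog '[[-0.01,0,0,0,0,0,0.01],[-0.01,0,0,0,0,0,0.01],[-0.01,0,0,0,0,0,0.01],[-0.01,0,0,0,0,0,0.01],[-0.01,0,0,0,0,0,0.01]]' 50
```

```text
time_s: 10.6
eef_pos: [546.2, -94.2, 154.2]
ee_rot: [-0.0, 0.996, 0.09, 0.002]
force: [7.7, 3.9, 6.1]
grip_width: 0.35
grip_force: 51.0
```

```bash
python3 -m jog '[[-0.006,0,0,0,0,0,0.01],[-0.004,0,0,0,0,0,0.01],[-0.003,0,0,0,0,0,0.01],[-0.001,0,0,0,0,0,0.01],[0,0,0,0,0,0,0.01]]' 50
```

```text
time_s: 11.1
eef_pos: [532.5, -96.6, 154.2]
ee_rot: [-0.0, 0.996, 0.09, 0.002]
force: [6.5, 5.9, 6.1]
grip_width: 0.35
grip_force: 50.6
```

```bash
python3 -m jog '[[-0.001,-0.0005,0,0,0,0,0.01],[-0.001,-0.0005,0,0,0,0,0.01],[-0.001,0,0,0,0,0,0.01],[0,0,0,0,0,0,0.01],[0,0,0,0,0,0,0.01]]' 50
```

```text
time_s: 11.6
eef_pos: [531.7, -96.8, 154.2]
ee_rot: [0.001, 0.996, 0.09, 0.005]
force: [21.5, 1.6, -0.9]
grip_width: 0.352
grip_force: 52.5
```

The rod has hit the hard end: 159.8 mm of travel, and the force rose to 21 N. I'll hold briefly and check numerically that the grip hasn't slipped in the fingers.

```bash
python3 -m jog '[[0.0003,0,0,0,0,0,0.01],[0,0,0,0,0,0,0.01],[0,0,0,0,0,0,0.01],[0,0,0,0,0,0,0.01],[0,0,0,0,0,0,0.01]]' 50; python3 - <<'E'
from h import *
im=eyes.capture("wrist"); cv2.imwrite("pics/w7.png",im[...,::-1])
for n in (6,7):
    h=cv2.cvtColor(cv2.imread(f"pics/w{n}.png")[200:345,200:320],cv2.COLOR_BGR2HSV)
    for lo,hi in (((20,90,80),(36,255,255)),((0,120,60),(8,255,255))):
        m=cv2.inRange(h,lo,hi); cs=cv2.findContours(m,0,2)[0]; print(n,cv2.boundingRect(max(cs,key=cv2.contourArea)) if cs else None)
# door blue panel top edge in top and scene views
for n,(x0,y0,x1,y1) in (("top",(215,170,262,270)),("scene",(245,130,290,200))):
    im=eyes.capture(n); h=cv2.cvtColor(im[y0:y1,x0:x1],cv2.COLOR_RGB2HSV); m=cv2.inRange(h,(100,120,110),(125,255,255)); c=max(cv2.findContours(m,0,2)[0],key=cv2.contourArea)
    l=cv2.fitLine(c,2,0,.01,.01).ravel(); r=cv2.boundingRect(c); P=[]
    for v in (r[1]+1,r[1]+r[3]-2):
        u=l[2]+(v-l[3])*l[0]/l[1]; P.append(plane(ray(n,(u+x0,v+y0)),218))
    d=P[1]-P[0]; d=d if d[0]<0 else -d; print(n,r,np.round(P,0).tolist(),"door",0.18+np.pi/2-(np.arctan2(d[1],d[0])%(2*np.pi)-np.pi) , np.hypot(*d[:2]))
E
```

```text
time_s: 12.1
eef_pos: [531.6, -96.8, 154.2]
ee_rot: [0.001, 0.996, 0.09, 0.004]
force: [18.3, 1.4, -0.1]
grip_width: 0.351
grip_force: 52.6
6 (24, 46, 64, 77)
6 (12, 47, 12, 43)
7 (21, 45, 65, 77)
7 None
top (24, 8, 13, 49) [[606.0, 40.0, 218.0], [446.0, 13.0, 218.0]] door 1.5828836177394952 162.26488396163523
scene (18, 20, 6, 29) [[454.0, 13.0, 218.0], [610.0, 43.0, 218.0]] door 1.5636414683995283 158.21253001661572
```

The grip hasn't shifted in the fingers and the button is covered by the pad. The door is at about 1.57 rad, and the rod is held at its second stop.

```bash
python3 -c "
from rig import finish_job
print(finish_job())"
```

```text
the job is handed in; nothing more can be done
None
```

The cupboard door is open at about 90° and the arm is holding the rod at its second and last stop with the button squeezed; I handed the job in at about 12 s, and no verdict came back.

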